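# Load the welding-rod oven, shut it and set its thermostat

### The job

Keeping the rod carrier upright, lower it (do not drop it) into the open chamber of the rod oven so that it stands on the chamber floor, and let it go. Then swing the stiff lid shut and press it down firmly for a moment until it is fully home, and after that turn the oven's thermostat dial until its pointer lines up with the small dark metal marker tab at the rim of the scale. Do not shift the marker tab, the pipe stub or the hammer.

Things in the scene. Friction and masses are not known exactly. Their poses are not given: they have to be found in the camera images.
- oven: Grey bench-top rod oven, fixed, 245 (x) by 340 (y) by 125 mm high. Origin on its underside under the chamber's centre; y points from chamber to lid hinge, z up. Chamber block y -75 to 75 mm, walls 15 mm: opening 215 (x) by 120 (y) mm, floor at 20 mm, rim at 125 mm. Solid control block y -265 to -75 mm, flat top at 125 mm.
- chamber_floor (a point): Centre of the chamber floor; axes as the oven's.
- lid (a joint): Flat steel lid, 245 by 150 mm, 10 mm thick. Angle about a hinge along the oven's x: 0 = shut, top face 136 mm above the bench; grows as it opens, pi/2 = upright, outer face to the oven's +y; starts at 1.55 to 1.9, stop 1.95. Stiff: stays where left; 5 to 7 N at 110 mm from the hinge closes it, pushed on its outer face from the +y side, then from above.
- lid_hinge (a point): Middle of the hinge line at the rim, (0, 75, 125) mm in the oven's frame; axes as the oven's.
- lid_edge (a point): Middle of the lid's free edge, on its outer (upper) face, 150 mm from the hinge line.
- dial (a joint): Black thermostat dial on the control block; axis vertical through dial_axis. Range 0 to 4.71, growing clockwise seen from above; the pointer's direction in the oven's frame is 3 pi/4 minus the value, anticlockwise from its x. Starts at 0 to 0.9, always before the mark. Stays where left; 0.12 N m turns it: 2 to 3 N pushed sideways on the pointer.
- dial_axis (a point): On the dial's axis, on the control block's top, (0, -170, 125) mm in the oven's frame; axes as the oven's. Dial hub 40 mm in diameter, up to 38 mm above the block.
- dial_tip (a point): End of the dial's bar pointer, 66 mm from the axis, 20 mm above the block's top; x axis outwards along the pointer. The pointer is 14 mm wide and spans 8 to 34 mm above the block's top.
- mark (a point): Set mark: point 66 mm from the dial's axis, 20 mm above the block's top, in the direction of the metal marker tab; dial_tip meets it when the pointer is on the mark. The tab (20 by 9 mm, 6 mm high) stands on the block's top 69 to 89 mm from the axis, outside the round white scale, at 1.9 to 4.2 rad of the dial's travel. It slides if knocked: leave it.
- carrier: Loose steel rod carrier, 0.25 to 0.5 kg: tray 160 (x) by 64 (y) by 30 mm, rods fixed in it along x (tops 14 mm up). Over its middle a bail handle: cross bar along y, 64 mm long, 14 mm wide (x), 10 mm high, its centre 83 mm above the origin, a post at each end. Overall height 88 mm. Origin at the centre of the underside, z up. Swaps places with the pipe stub.
- pipe_stub: Bystander: loose upright copper-coloured tube, 72 mm in diameter, 90 mm high; origin at the centre of the underside.
- hammer: Bystander: hammer 260 mm long lying on the bench to the left of the oven; origin near its middle.
Mind the look-alikes: they are no part of the job. Of the things that look like the carrier, the middle-sized one is meant.

How it is judged:
By the outcome, as a careful person would: the job done as asked, in the order asked, and still so for the second after the job is handed in, with the robot touching nothing.
It also fails if it takes over 72 s, if anything falls off the work surface, if the arm or the gripper's body presses on something with over 40 N, if the wrist force passes 120 N, or if a joint passes its speed limit or range.

### The arm

A 6-joint arm with a two-finger parallel gripper is mounted at the origin on the work surface. World frame = base frame: x ahead of the robot, y to its left, z up, the work surface at z = 0. Lengths are in m, angles in rad, forces in N, time in s.
With the tool pointing down it reaches from about 0.375 to 0.9 m from the base axis. Payload 3.1 kg.
Tool frame: the origin (TCP) lies midway between the tips of the shut fingers; the grasp point (between the pads) lies 19 mm behind it (manip.pinch_z is the distance from the TCP to the grasp point, in m); z points along the fingers, y is the line along which they close (so a half turn about z gives the same grasp; the last joint's range is limited). The gripper opens to 85 mm and grips with 20 to 120 N. Pads are 22 mm wide; open, the fingers measure 114 mm over their backs; the gripper's body (76 mm by 85 mm) begins 54 mm behind the grasp point. The pads swing forward as they close: fully open they stand 13 mm farther back than shut.
Start: joints at [-1.44, 0.527, 1.433, -0, 1.181, -0.178], TCP at [0.191, -0.595, 0.231] pointing down, gripper open.
Joint ranges: [-3.08, 3.08], [-0.75, 2.2], [0.22, 2.44], [-1.43, 4.57], [0, 2.65], [-2.85, 2.85]. Speed limits (rad/s): [2.79, 2.79, 3.14, 3.14, 3.14, 3.14].

### API

Orientations are given as a unit quaternion [x, y, z, w].
In Python, from station import manip, viewer, ticket gives the robot as it stands.
- The arm moves only by the shell command python3 -m creep 'ROWS' [FORCE]. ROWS is JSON, a list of rows, each an object with "slide": the shift along the tool's x, y, z in cm, a list of three; "angular": the turn, a rotation vector about the tool's x, y, z in rad, a list of three; "claw": the opening, from -1 (shut) to 1 (fully open). A call has 1 to 10 rows; each row shifts and turns the commanded pose from where the row before left it, along the tool's axes as they then stand; what a row does not reach is not made up. A row lasts 1/12 s, in which the tool goes at most 41.7 mm and 7.16 degrees, less where a joint would pass 70% of its speed; a pose out of reach is approached as far as the arm can. A call with a gripper value outside its range is refused whole. The fingers move at their own pace and stop on an object; FORCE is the grip in N (left out, the last holds). Time passes only in rows, so rows that do not move let the fingers close. It gives the time, the measured TCP pose, the force, the opening and the grip force at its end, in the units of the state.
- manip.sense(): the state, without advancing time (a new reading comes with each control period).
- viewer.snapshot(name): name is "side" or "top"; returns the picture (384x512x3 uint8, blue, green, red); there is no depth.
- viewer.calibration(name): a dict with "fov_y" (degrees; the focal length in pixels is half the picture's height over the tangent of half this angle, whatever the lens; pixels are square), "cx", "cy" (the principal point, pixels), "T" (4x4, takes a point from camera to world coordinates). Camera axes: x right, y up, looking along -z (the intrinsics and any distortion apply to the point x, -y, -z); pixel columns grow to the right and rows downward; lengths in m; the calibration is good to about 2 mm. A picture is of the moment at which its call begins. calibration takes no time and is no camera call.
- ticket.sign_off(): hands the job in; it is judged then, once.
The state is a dict: "t": time; "q": joint angles; "qd": joint speeds; "tau": joint torques, N m; "tcp_pos": TCP position; "tool_rot": TCP orientation; "force": force on the tool from outside, world axes, zero at the start; "ft_torque": the same for the moment, N m; "finger_gap": opening from 0.0 (shut) to 1.0 (fully open); "gripper_force": force on a finger pad.
Only numpy, scipy, OpenCV 4.12 (cv2) and the standard library are available. Lean on these libraries where they do the work, as an engineer would, in place of code of your own. Each camera call takes 0.05 s, during which the arm holds its last target. There are 200 camera calls.

## Working session

There is one attempt and no reset: what is moved stays moved. The work goes in short steps, Python scripts to look and compute and a shell command to move; the robot and the scene stay as the last step left them, time stands still between calls to the robot, and variables do not carry over. Pictures are saved under pics/ and viewed, at most 12 in all, crops included, and the job is handed in when it is done.

```bash
ls; mkdir -p pics
python3 - <<'E'
from station import manip, viewer
import cv2,json,numpy as np
for n in("side","top"):
    im=viewer.snapshot(n); cv2.imwrite(f"pics/{n}0.png",im)
    c=viewer.calibration(n); print(n,{k:(np.round(v,4).tolist() if k=="T" else v) for k,v in c.items()})
print(manip.sense(), manip.pinch_z)
a=cv2.imread("pics/side0.png");b=cv2.imread("pics/top0.png")
E
```

```text
pics
side {'fov_y': 54.19216587082038, 'cx': 256.7202280334224, 'cy': 196.3001244421222, 'T': [[-0.7627, 0.4888, -0.4235, -0.2152], [-0.6467, -0.5789, 0.4966, 0.717], [-0.0024, 0.6527, 0.7576, 1.2091], [0.0, 0.0, 0.0, 1.0]]}
top {'fov_y': 55.92658187863454, 'cx': 251.7165942518198, 'cy': 195.29249203575793, 'T': [[-0.0278, 0.9955, -0.0906, 0.2804], [-0.9996, -0.0277, 0.0019, 0.0269], [-0.0006, 0.0906, 0.9959, 1.5431], [0.0, 0.0, 0.0, 1.0]]}
{'t': 0.1, 'q': array([-1.43951172e+00,  5.28384755e-01,  1.43377489e+00,  2.79017431e-05,
        1.18140204e+00, -1.78510342e-01]), 'qd': array([ 3.22472759e-03, -2.74660953e-04, -3.16012137e-03,  8.62993441e-06,
       -8.95854351e-04,  1.32008870e-03]), 'tau': array([-4.68534417e-04, -4.43304992e+01, -1.78585857e+01, -2.20413999e-04,
        3.89863970e-03, -1.28683837e-07]), 'tcp_pos': array([ 0.19048342, -0.59459068,  0.23042415]), 'tool_rot': array([ 9.88027693e-01,  1.54273484e-01,  3.61427603e-05, -9.83936765e-04]), 'force': array([-0.2375138 ,  1.00213315, -0.15775151]), 'ft_torque': array([-0.01143255,  0.00746698, -0.0195681 ]), 'gripper_force': 0.0, 'finger_gap': 1.0006483764832346} 0.0187
```

View pics/top0.png

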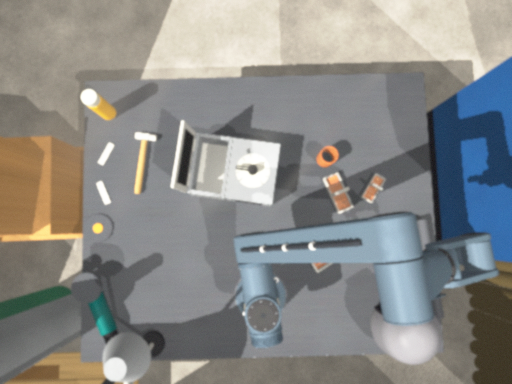

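View pics/side0.png

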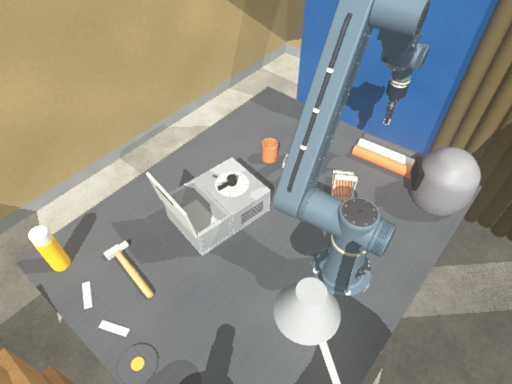

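The top view shows the oven at about (228,165) with its lid open to the left, and the hammer at (144,160). The tube is at (328,156). Carrier-like things are at (338,192), (374,187) and (320,266), the last one partly under the arm. The side view shows one with a handle at (344,185). I'll cast rays and take a close crop.

```bash
cat > h.py <<'E'
import numpy as np,cv2
from station import manip, viewer
from scipy.spatial.transform import Rotation as R
def cal(n):
    c=viewer.calibration(n); return c,192/np.tan(np.radians(c["fov_y"]/2)),np.array(c["T"])
def ray(n,u,v):
    c,f,T=cal(n); d=T[:3,:3]@np.array([(u-c["cx"])/f,-(v-c["cy"])/f,-1]); return T[:3,3],d/np.linalg.norm(d)
def plane(n,u,v,z=0):
    o,d=ray(n,u,v); return o+d*(z-o[2])/d[2]
def tri(a,b):
    (o,d),(p,e)=ray("top",*a),ray("side",*b)
    s=np.linalg.lstsq(np.c_[d,-e],p-o,rcond=None)[0]; P,Q=o+s[0]*d,p+s[1]*e
    return (P+Q)/2,np.linalg.norm(P-Q)
def proj(n,P):
    c,f,T=cal(n); q=T[:3,:3].T@(np.asarray(P)-T[:3,3]); return np.array([c["cx"]-f*q[0]/q[2],c["cy"]+f*q[1]/q[2]])
E
python3 - <<'E'
from h import *
np.set_printoptions(precision=3,suppress=True)
print("keys",list(viewer.calibration("top")))
for n,p in dict(big=(338,192),small=(374,187),third=(320,266),tube=(328,156),ball=(405,335)).items(): 
    P=plane("top",*p,0.03); print(n,P,proj("side",P))
print("sidecand",plane("side",344,185,0.04),proj("top",plane("side",344,185,0.04)))
print("ball",tri((405,335),(445,180)))
print("lamp?",tri((263,315),(360,212)),"tcp",proj("top",[.19,-.595,.23]),proj("side",[.19,-.595,.23]))
t=cv2.imread("pics/top0.png")[130:290,160:400]; cv2.imwrite("pics/crop1.png",cv2.resize(t,None,fx=3.3,fy=3.3,interpolation=2))
E
```

```text
keys ['fov_y', 'cx', 'cy', 'T']
big [ 0.422 -0.339  0.03 ] [301.195 162.286]
small [ 0.439 -0.491  0.03 ] [317.282 143.417]
third [ 0.117 -0.25   0.03 ] [349.527 208.109]
tube [ 0.576 -0.304  0.03 ] [269.613 151.26 ]
ball [-0.168 -0.582  0.03 ] [451.098 195.057]
sidecand [ 0.198 -0.335  0.04 ] [340.279 245.859]
ball (array([-0.13 , -0.535,  0.134]), np.float64(0.015868374169013957))
lamp? (array([-0.001, -0.001,  0.341]), np.float64(0.0012075173993889813)) tcp [425.497 248.593] [386.658 119.947]
```

View pics/crop1.png

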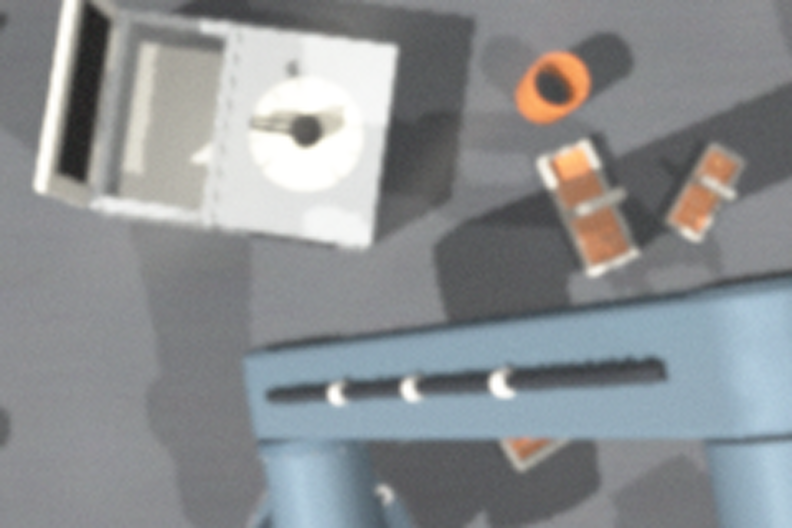

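The candidates at top-view pixels are large (320,266), medium (338,192) and small (374,187). The crop shows the one at (338,192) is about 39 px long, or 160 mm, so that one is meant. The pointer points left, to crop (250,125). The tab is above the dial at crop (292,68).

Run:
```python
from h import *
np.set_printoptions(precision=4,suppress=True)
F=lambda x,y,z:plane("top",(x+.5)/3.3-.5+160,(y+.5)/3.3-.5+130,z)
c=np.array([F(*p,.03) for p in [(540,160),(592,140),(638,255),(597,275)]])
print(c,c.mean(0)); d=c[2]+c[3]-c[0]-c[1]; print("len",np.linalg.norm(d)/2,"yaw x",np.arctan2(d[1],d[0]))
b=[F(578,208,.088),F(624,193,.088)];print("bar",b,np.mean(b,0),np.linalg.norm(b[0]-b[1]))
o=np.array([F(*p,.125) for p in [(398,45),(368,247),(213,222),(237,27)]])
print("oven",o); ex=o[0]-o[1]+o[3]-o[2]; ey=o[3]-o[0]+o[2]-o[1]; ya=np.arctan2(ex[1],ex[0]);yb=np.arctan2(-ey[0],ey[1]);print("yaw",ya,yb,np.linalg.norm(ex)/2,np.linalg.norm(ey)/2)
y=(ya+2*yb)/3 if 0 else (ya+yb)/2; M=np.array([[np.cos(y),-np.sin(y)],[np.sin(y),np.cos(y)]])
m=o.mean(0)[:2]; org=m+M@[0,.17]; print("chamber centre",org,"dial",m)
s=manip.sense(); print(R.from_quat(s["tool_rot"]).as_matrix())
```

```text
[[ 0.4822 -0.2798  0.03  ]
 [ 0.5062 -0.3475  0.03  ]
 [ 0.3573 -0.3986  0.03  ]
 [ 0.3334 -0.3453  0.03  ]] [ 0.4198 -0.3428  0.03  ]
len 0.1598576735432227 yaw x -2.7685753503708996
bar [array([ 0.414 , -0.3119,  0.088 ]), array([ 0.4308, -0.3691,  0.088 ])] [ 0.4224 -0.3405  0.088 ] 0.05971313572252843
oven [[ 0.6144 -0.0954  0.125 ]
 [ 0.3709 -0.0512  0.125 ]
 [ 0.4059  0.1326  0.125 ]
 [ 0.642   0.0987  0.125 ]]
yaw -0.1616749652162838 -0.16415343512378927 0.24296236688526499 0.1915053320526295
chamber centre [0.5359 0.1889] dial [0.5083 0.0212]
[[ 0.9524  0.3049 -0.0002]
 [ 0.3049 -0.9524  0.002 ]
 [ 0.0004 -0.0019 -1.    ]]
```

```bash
python3 -m creep '[{"slide":[2.98,-1.71,0],"angular":[0,0,0],"claw":1},{"slide":[2.98,-1.71,0],"angular":[0,0,0],"claw":1},{"slide":[2.98,-1.71,0],"angular":[0,0,0],"claw":1},{"slide":[2.98,-1.71,0],"angular":[0,0,0],"claw":1},{"slide":[2.98,-1.71,0],"angular":[0,0,0],"claw":1},{"slide":[2.98,-1.71,0],"angular":[0,0,0],"claw":1},{"slide":[2.98,-1.71,0],"angular":[0,0,0],"claw":1},{"slide":[2.98,-1.71,0],"angular":[0,0,0],"claw":1},{"slide":[2.98,-1.71,0],"angular":[0,0,0],"claw":1},{"slide":[2.98,-1.71,0],"angular":[0,0,0],"claw":1}]' 50
python3 -m creep '[{"slide":[0,0,0],"angular":[0,0,-0.124],"claw":1},{"slide":[0,0,0],"angular":[0,0,-0.124],"claw":1},{"slide":[0,0,0],"angular":[0,0,-0.124],"claw":1},{"slide":[0,0,0],"angular":[0,0,-0.124],"claw":1},{"slide":[0,0,0],"angular":[0,0,-0.124],"claw":1},{"slide":[0,0,0],"angular":[0,0,-0.124],"claw":1},{"slide":[0,0,0],"angular":[0,0,-0.124],"claw":1},{"slide":[0,0,0],"angular":[0,0,-0.124],"claw":1},{"slide":[0,0,0],"angular":[0,0,-0.124],"claw":1},{"slide":[0,0,0],"angular":[0,0,-0.124],"claw":1}]'
python3 -m creep '[{"slide":[0,0,0],"angular":[0,0,-0.124],"claw":1},{"slide":[0,0,0],"angular":[0,0,-0.124],"claw":1},{"slide":[0,0,0],"angular":[0,0,-0.122],"claw":1},{"slide":[0,0,0],"angular":[0,0,0],"claw":1}]'
cat >> h.py <<'E'
def st():
    s=manip.sense(); m=R.from_quat(s["tool_rot"]).as_matrix()
    print("t",round(s["t"],2),"tcp",s["tcp_pos"].round(4),"yaw",round(np.arctan2(m[1,0],m[0,0]),4),"z",m[:,2].round(3),"F",s["force"].round(1),"gap",round(s["finger_gap"],3),"gf",round(s["gripper_force"],1)); return s,m
def to(p,yaw=None):
    s,m=st(); print("slide cm",(m.T@(np.array(p)-s["tcp_pos"])*100).round(2))
    if yaw is not None: print("turn z",-round(yaw-np.arctan2(m[1,0],m[0,0]),3))
E
python3 - <<'E'
from h import *
to([.4215,-.3415,.064],1.92)
t=viewer.snapshot("top"); s=viewer.snapshot("side")
cv2.imwrite("pics/top2.png",t);cv2.imwrite("pics/side2.png",s)
cv2.imwrite("pics/c2.png",np.hstack([cv2.resize(t[130:290,230:400],None,fx=2.3,fy=2.3),cv2.resize(s[110:270,240:400],None,fx=2.3,fy=2.3)]))
E
```

```text
t: 0.93
tcp_pos: [0.4229, -0.3399, 0.231]
tool_rot: [0.988, 0.154, -0.0, -0.0]
force: [-0.1, -1.0, 0.1]
finger_gap: 0.999
gripper_force: 0.0
t: 1.77
tcp_pos: [0.422, -0.3412, 0.2309]
tool_rot: [0.712, 0.702, 0.0, -0.001]
force: [0.2, -0.1, -0.0]
finger_gap: 1.001
gripper_force: 0.0
t: 2.1
tcp_pos: [0.422, -0.3412, 0.2309]
tool_rot: [0.573, 0.82, 0.0, -0.0]
force: [-0.7, 0.1, -0.7]
finger_gap: 1.006
gripper_force: 0.0
t 2.1 tcp [ 0.422  -0.3412  0.2309] yaw 1.9218 z [-0.001  0.001 -1.   ] F [-0.7  0.1 -0.7] gap 1.006 gf 0.0
slide cm [-0.02 -0.05 16.69]
turn z 0.002
```

View pics/c2.png

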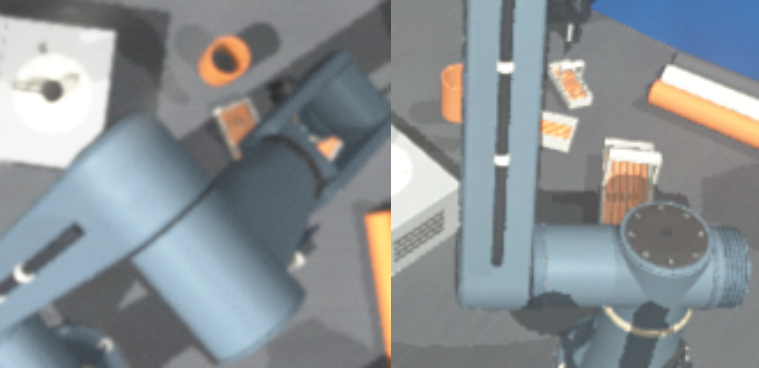

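The side crop shows the third, larger carrier at crop (630,180) near the base, so the one under the gripper is the middle size. Descending to grasp it.

```bash
python3 -m creep '[{"slide":[0,0,2.6],"angular":[0,0,0],"claw":1},{"slide":[0,0,2.6],"angular":[0,0,0],"claw":1},{"slide":[0,0,2.6],"angular":[0,0,0],"claw":1},{"slide":[0,0,2.6],"angular":[0,0,0],"claw":1},{"slide":[0,0,2],"angular":[0,0,0],"claw":1},{"slide":[0,0,1.5],"angular":[0,0,0],"claw":1},{"slide":[0,0,1.4],"angular":[0,0,0],"claw":1},{"slide":[0,0,1.4],"angular":[0,0,0],"claw":1}]' 50
python3 -m creep '[{"slide":[0,0,0],"angular":[0,0,0],"claw":-1},{"slide":[0,0,0],"angular":[0,0,0],"claw":-1},{"slide":[0,0,0],"angular":[0,0,0],"claw":-1},{"slide":[0,0,0],"angular":[0,0,0],"claw":-1},{"slide":[0,0,0],"angular":[0,0,0],"claw":-1},{"slide":[0,0,0],"angular":[0,0,0],"claw":-1},{"slide":[0,0,0],"angular":[0,0,0],"claw":-1},{"slide":[0,0,0],"angular":[0,0,0],"claw":-1}]' 50
```

```text
t: 2.87
tcp_pos: [0.4222, -0.3414, 0.0632]
tool_rot: [0.575, 0.818, 0.0, -0.0]
force: [0.1, -0.5, -0.7]
finger_gap: 1.0
gripper_force: 0.0
t: 3.53
tcp_pos: [0.4227, -0.342, 0.0653]
tool_rot: [0.574, 0.819, -0.0, 0.001]
force: [-0.7, 0.6, 5.4]
finger_gap: 0.15
gripper_force: 50.5
```

```bash
python3 -m creep '[{"slide":[0,0,-1],"angular":[0,0,0],"claw":-1},{"slide":[0,0,-2],"angular":[0,0,0],"claw":-1},{"slide":[0,0,-2.5],"angular":[0,0,0],"claw":-1},{"slide":[0,0,-2.5],"angular":[0,0,0],"claw":-1},{"slide":[0,0,-2.5],"angular":[0,0,0.08],"claw":-1},{"slide":[0,0,-2.5],"angular":[0,0,0.1],"claw":-1},{"slide":[0,0,-2.5],"angular":[0,0,0.11],"claw":-1},{"slide":[0,0,-2.5],"angular":[0,0,0.11],"claw":-1},{"slide":[0,0,-1.5],"angular":[0,0,0.11],"claw":-1},{"slide":[0,0,-0.5],"angular":[0,0,0],"claw":-1}]' 60
python3 - <<'E'
from h import *
to([.534,.177,.265],1.408)
s,m=st(); print(s["ft_torque"].round(2))
E
```

```text
t: 4.37
tcp_pos: [0.4229, -0.3421, 0.2672]
tool_rot: [0.762, 0.647, -0.0, 0.002]
force: [-0.3, 0.5, -3.1]
finger_gap: 0.148
gripper_force: 58.6
t 4.37 tcp [ 0.4229 -0.3421  0.2672] yaw 1.408 z [ 0.003 -0.004 -1.   ] F [-0.3  0.5 -3.1] gap 0.148 gf 58.6
slide cm [53.03  2.55  0.07]
turn z 0.0
t 4.37 tcp [ 0.4229 -0.3421  0.2672] yaw 1.408 z [ 0.003 -0.004 -1.   ] F [-0.3  0.5 -3.1] gap 0.148 gf 58.6
[-0.04 -0.01 -0.02]
```

```bash
python3 -m creep '[{"slide":[1.5,0.1,0],"angular":[0,0,0],"claw":-1},{"slide":[2.5,0.1,0],"angular":[0,0,0],"claw":-1},{"slide":[3,0.15,0],"angular":[0,0,0],"claw":-1},{"slide":[3,0.15,0],"angular":[0,0,0],"claw":-1},{"slide":[3,0.15,0],"angular":[0,0,0],"claw":-1},{"slide":[3,0.15,0],"angular":[0,0,0],"claw":-1},{"slide":[3,0.15,0],"angular":[0,0,0],"claw":-1},{"slide":[3,0.15,0],"angular":[0,0,0],"claw":-1},{"slide":[3,0.15,0],"angular":[0,0,0],"claw":-1},{"slide":[3,0.15,0],"angular":[0,0,0],"claw":-1}]'
python3 -m creep '[{"slide":[3,0.15,0],"angular":[0,0,0],"claw":-1},{"slide":[3,0.15,0],"angular":[0,0,0],"claw":-1},{"slide":[3,0.15,0],"angular":[0,0,0],"claw":-1},{"slide":[3,0.15,0],"angular":[0,0,0],"claw":-1},{"slide":[3,0.15,0],"angular":[0,0,0],"claw":-1},{"slide":[3,0.15,0],"angular":[0,0,0],"claw":-1},{"slide":[3,0.15,0],"angular":[0,0,0],"claw":-1},{"slide":[2.5,0.1,0],"angular":[0,0,0],"claw":-1},{"slide":[1.5,0.1,0],"angular":[0,0,0],"claw":-1},{"slide":[0,0,0],"angular":[0,0,0],"claw":-1}]'
python3 - <<'E'
from h import *
to([.534,.177,.265],1.408)
t=viewer.snapshot("top"); s=viewer.snapshot("side")
cv2.imwrite("pics/top3.png",t);cv2.imwrite("pics/side3.png",s)
cv2.imwrite("pics/c3.png",np.hstack([cv2.resize(t[100:230,150:300],None,fx=2.6,fy=2.6),cv2.resize(s[130:260,140:290],None,fx=2.6,fy=2.6)]))
E
```

```text
t: 5.2
tcp_pos: [0.4792, -0.0645, 0.2626]
tool_rot: [0.761, 0.649, -0.001, -0.002]
force: [0.8, -0.4, -2.5]
finger_gap: 0.146
gripper_force: 58.6
t: 6.03
tcp_pos: [0.5317, 0.181, 0.2623]
tool_rot: [0.76, 0.65, -0.001, -0.002]
force: [-0.7, -0.3, -2.6]
finger_gap: 0.146
gripper_force: 58.6
t 6.03 tcp [0.5317 0.181  0.2623] yaw 1.4161 z [-0.004  0.001 -1.   ] F [-0.7 -0.3 -2.6] gap 0.146 gf 58.6
slide cm [-0.36  0.29 -0.27]
turn z 0.008
```

View pics/c3.png

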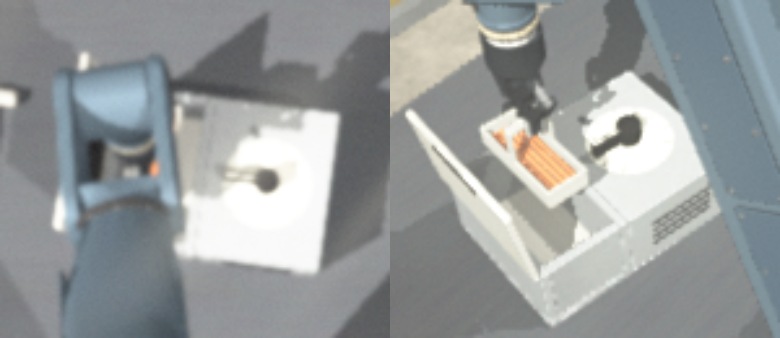

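The top crop shows the gripper over the chamber. The side crop shows the carrier level and aligned over the opening, its near tray corner at crop (583,178). I'll check the fit numerically.

Run:
```python
from h import *
np.set_printoptions(precision=1,suppress=True)
y=-.163;M=np.array([[np.cos(y),-np.sin(y)],[np.sin(y),np.cos(y)]]);o=np.array([.5359,.1889])
W=lambda a,b,z:np.r_[o+M@[a,b],z]
for nm,p in dict(NearHinge=(-.1225,.075,.125),nearBlockcorner=(-.1225,-.265,.125),far=(.1225,-.265,.125),innerA=(-.1075,-.06,.125)).items():
    q=proj("side",W(*p)); print(nm,q,"crop",390+(q[0]-140)*2.6,(q[1]-130)*2.6)
s,m=st(); t=s["tcp_pos"]
for a in(-.08,.08):
  for b in(-.032,.032):
    q=proj("side",np.r_[t[:2]+M@[a,b],t[2]-.064+.03]); print(a,b,"crop",390+(q[0]-140)*2.6,(q[1]-130)*2.6)
```

```text
NearHinge [197.5 237.1] crop 539.5951831630351 278.42609040054026
nearBlockcorner [270.3 189.9] crop 728.8109685874332 155.61708443532754
far [231.4 156.7] crop 627.7412997217604 69.4297029603234
innerA [225.8 214.7] crop 612.9771647102732 220.14488469049056
t 6.13 tcp [0.5 0.2 0.3] yaw 1.4134 z [-0. -0. -1.] F [-0.5  0.1 -3.8] gap 0.15 gf 58.6
-0.08 -0.032 crop 586.7325735100364 167.49593101642427
-0.08 0.032 crop 547.1106745928317 191.51113326417234
0.08 -0.032 crop 519.647358419094 102.60070717251743
0.08 0.032 crop 481.0240578067181 123.90728690109766
```

```bash
python3 -m creep '[{"slide":[-0.36,0.29,1],"angular":[0,0,0],"claw":-1},{"slide":[0,0,2],"angular":[0,0,0],"claw":-1},{"slide":[0,0,2],"angular":[0,0,0],"claw":-1},{"slide":[0,0,2],"angular":[0,0,0],"claw":-1},{"slide":[0,0,2],"angular":[0,0,0],"claw":-1},{"slide":[0,0,2],"angular":[0,0,0],"claw":-1},{"slide":[0,0,2],"angular":[0,0,0],"claw":-1},{"slide":[0,0,2],"angular":[0,0,0],"claw":-1},{"slide":[0,0,1],"angular":[0,0,0],"claw":-1},{"slide":[0,0,0.4],"angular":[0,0,0],"claw":-1}]'
python3 -m creep '[{"slide":[0,0,0.3],"angular":[0,0,0],"claw":-1},{"slide":[0,0,0.2],"angular":[0,0,0],"claw":-1},{"slide":[0,0,0],"angular":[0,0,0],"claw":-1}]'
```

```text
t: 6.97
tcp_pos: [0.5339, 0.1719, 0.0979]
tool_rot: [0.762, 0.648, -0.002, -0.001]
force: [0.4, 0.4, -2.8]
finger_gap: 0.147
gripper_force: 58.6
t: 7.22
tcp_pos: [0.5362, 0.1732, 0.0958]
tool_rot: [0.762, 0.648, 0.0, 0.0]
force: [-0.3, 0.2, -3.9]
finger_gap: 0.15
gripper_force: 58.5
```

```bash
python3 -m creep '[{"slide":[0,0,0.3],"angular":[0,0,0],"claw":-1},{"slide":[0,0,0.3],"angular":[0,0,0],"claw":-1},{"slide":[0,0,0.2],"angular":[0,0,0],"claw":-1},{"slide":[0,0,0],"angular":[0,0,0],"claw":-1}]'
python3 -m creep '[{"slide":[0,0,0.2],"angular":[0,0,0],"claw":-1},{"slide":[0,0,0],"angular":[0,0,0],"claw":-1}]'
```

```text
t: 7.55
tcp_pos: [0.5354, 0.1734, 0.0871]
tool_rot: [0.762, 0.648, -0.0, -0.0]
force: [0.2, -0.5, -3.4]
finger_gap: 0.143
gripper_force: 58.5
t: 7.72
tcp_pos: [0.5359, 0.1735, 0.0854]
tool_rot: [0.762, 0.648, 0.0, 0.0]
force: [0.8, 0.1, -1.9]
finger_gap: 0.15
gripper_force: 58.6
```

Contact is beginning.

```bash
python3 -m creep '[{"slide":[0,0,0.15],"angular":[0,0,0],"claw":-1},{"slide":[0,0,0],"angular":[0,0,0],"claw":-1}]'
python3 -m creep '[{"slide":[0,0,0.1],"angular":[0,0,0],"claw":-1},{"slide":[0,0,0],"angular":[0,0,0],"claw":-1}]'
```

```text
t: 7.88
tcp_pos: [0.5359, 0.1736, 0.0853]
tool_rot: [0.762, 0.648, 0.0, 0.0]
force: [-2.5, 0.4, 8.2]
finger_gap: 0.149
gripper_force: 59.9
t: 8.05
tcp_pos: [0.536, 0.1736, 0.0853]
tool_rot: [0.762, 0.648, 0.001, 0.0]
force: [-4.1, 0.6, 13.0]
finger_gap: 0.151
gripper_force: 60.7
```

```bash
python3 -m creep '[{"slide":[0,0,-0.2],"angular":[0,0,0],"claw":-0.7},{"slide":[0,0,0],"angular":[0,0,0],"claw":-0.4},{"slide":[0,0,0],"angular":[0,0,0],"claw":0},{"slide":[0,0,0],"angular":[0,0,0],"claw":0.4},{"slide":[0,0,0],"angular":[0,0,0],"claw":0.4},{"slide":[0,0,0],"angular":[0,0,0],"claw":0.4},{"slide":[0,0,-0.5],"angular":[0,0,0],"claw":0.4},{"slide":[0,0,-1],"angular":[0,0,0],"claw":0.4},{"slide":[0,0,-2],"angular":[0,0,0],"claw":0.4},{"slide":[0,0,-2.5],"angular":[0,0,0],"claw":0.4}]'
python3 -m creep '[{"slide":[0,0,-2.5],"angular":[0,0,0],"claw":-1},{"slide":[0,0,-2.5],"angular":[0,0,0],"claw":-1},{"slide":[0,0,-3],"angular":[0,0,0],"claw":-1},{"slide":[0,0,-3],"angular":[0,0,0],"claw":-1},{"slide":[0,0,-3],"angular":[0,0,0],"claw":-1},{"slide":[0,0,-3],"angular":[0,0,0],"claw":-1},{"slide":[0,0,-3],"angular":[0,0,0],"claw":-1},{"slide":[0,0,-2],"angular":[0,0,0],"claw":-1},{"slide":[0,0,-1],"angular":[0,0,0],"claw":-1}]'
python3 - <<'E'
from h import *
st()
t=viewer.snapshot("top"); s=viewer.snapshot("side")
cv2.imwrite("pics/top4.png",t);cv2.imwrite("pics/side4.png",s)
cv2.imwrite("pics/c4.png",np.hstack([cv2.resize(t[100:230,150:300],None,fx=2.6,fy=2.6),cv2.resize(s[130:260,140:290],None,fx=2.6,fy=2.6)]))
E
```

```text
t: 8.88
tcp_pos: [0.5346, 0.1732, 0.1448]
tool_rot: [0.762, 0.648, -0.001, -0.001]
force: [-0.2, 0.6, -0.2]
finger_gap: 0.701
gripper_force: 0.0
t: 9.63
tcp_pos: [0.5366, 0.1736, 0.3794]
tool_rot: [0.762, 0.648, 0.003, 0.002]
force: [0.2, 0.2, -0.4]
finger_gap: -0.002
gripper_force: 0.0
t 9.63 tcp [0.5366 0.1736 0.3794] yaw 1.41 z [ 0.007  0.001 -1.   ] F [ 0.2  0.2 -0.4] gap -0.002 gf 0.0
```

View pics/c4.png

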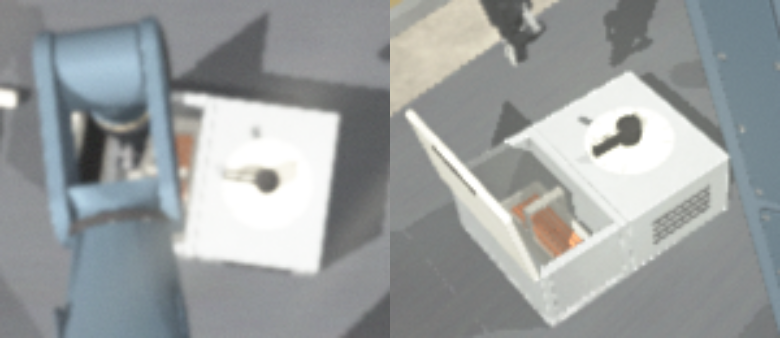

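The carrier stands in the chamber, at side crop (550,225), and is free. The lid's far top corner is at side crop (408,112). Next I'll get its angle.

```bash
cat >> h.py <<'E'
YAW=-.163;M2=np.array([[np.cos(YAW),-np.sin(YAW)],[np.sin(YAW),np.cos(YAW)]]);O=np.array([.5359,.1889])
def W(a,b,z): return np.r_[O+M2@[a,b],z]
def lid(x,th,r,h=.011): return W(x,.075-r*np.cos(th)+h*np.sin(th),.125+r*np.sin(th)+h*np.cos(th))
def oven(p): return np.r_[M2.T@(np.array(p[:2])-O),p[2]]
E
python3 - <<'E'
from h import *
np.set_printoptions(precision=0,suppress=True)
C=lambda q:np.array([390+(q[0]-140)*2.6,(q[1]-130)*2.6])
for th in np.arange(1.5,2,.1):
    print(round(th,2),*[C(proj("side",lid(x,th,.15,h))) for x in(-.1225,.1225) for h in (.001,.011)],"top px", proj("top",lid(-.1225,th,.15)), proj("top",lid(.1225,th,.15)))
s=cv2.imread("pics/side4.png")[150:250,135:215];t=cv2.imread("pics/top0.png")[110:210,160:240]
cv2.imwrite("pics/c5.png",np.hstack([cv2.resize(s,None,fx=5,fy=5),cv2.resize(t,None,fx=4,fy=5)]))
E
```

```text
1.5 [531. 205.] [524. 209.] [429.  98.] [423. 101.] top px [178. 188.] [189. 121.]
1.6 [521. 211.] [514. 215.] [419. 103.] [413. 106.] top px [174. 188.] [185. 121.]
1.7 [511. 218.] [504. 223.] [410. 108.] [403. 113.] top px [170. 187.] [181. 120.]
1.8 [501. 225.] [494. 231.] [400. 115.] [394. 120.] top px [166. 187.] [177. 120.]
1.9 [491. 234.] [485. 239.] [392. 122.] [386. 127.] top px [163. 187.] [173. 120.]
```

View pics/c5.png

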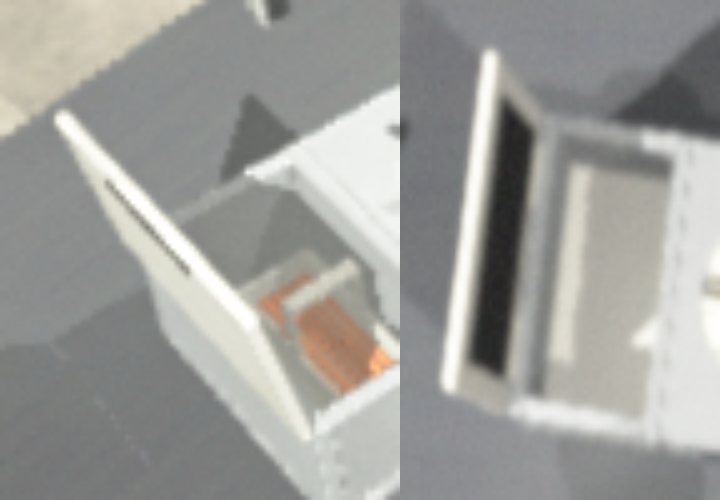

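The lid angle is about 1.67, from the far-top corner at side px (146,173) and the near-top corner at (185,215). Moving over the lid to its outer side.

```bash
python3 -m creep '[{"slide":[1.5,0,0],"angular":[0,0,0],"claw":-1},{"slide":[3,0,0],"angular":[0,0,0],"claw":-1},{"slide":[3,0,0],"angular":[0,0,0],"claw":-1},{"slide":[3,0,0],"angular":[0,0,0],"claw":-1},{"slide":[3,0,0],"angular":[0,0,0],"claw":-1},{"slide":[2.5,0,0],"angular":[0,0,0],"claw":-1},{"slide":[0.5,0,0],"angular":[0,0,0],"claw":-1},{"slide":[0,0,0],"angular":[0,0,0],"claw":-1}]'
python3 -m creep '[{"slide":[0,0,1],"angular":[0,0,0],"claw":-1},{"slide":[0,0,2.5],"angular":[0,0,0],"claw":-1},{"slide":[0,0,2.5],"angular":[0,0,0],"claw":-1},{"slide":[0,0,2.5],"angular":[0,0,0],"claw":-1},{"slide":[0,0,2.5],"angular":[0,0,0],"claw":-1},{"slide":[0,0,2],"angular":[0,0,0],"claw":-1},{"slide":[0,0,1],"angular":[0,0,0],"claw":-1},{"slide":[0,0,0],"angular":[0,0,0],"claw":-1}]'
python3 - <<'E'
from h import *
np.set_printoptions(precision=3,suppress=True)
s,m=st(); print(oven(s["tcp_pos"]))
th=np.linspace(1.67,0,21); r=.115
P=np.c_[.075-r*np.cos(th)+.011*np.sin(th)+.011,.125+r*np.sin(th)+.011*np.cos(th)]
print(P[0],P[-1]); print(np.c_[th[1:],100*np.diff(P[:,0]),-100*np.diff(P[:,1])].round(2))
E
```

```text
t: 10.4
tcp_pos: [0.5611, 0.3375, 0.372]
tool_rot: [0.761, 0.649, -0.002, -0.001]
force: [-0.4, 0.0, 0.6]
finger_gap: 0.001
gripper_force: 0.0
t: 11.07
tcp_pos: [0.56, 0.3339, 0.2312]
tool_rot: [0.762, 0.647, -0.004, -0.001]
force: [0.1, -0.4, 0.0]
finger_gap: -0.003
gripper_force: 0.0
t 11.07 tcp [0.56  0.334 0.231] yaw 1.4081 z [-0.007 -0.003 -1.   ] F [ 0.1 -0.4  0. ] gap -0.003 gf 0.0
[0.    0.147 0.231]
[0.108 0.238] [-0.029  0.136]
[[ 1.59 -0.95 -0.15]
 [ 1.5  -0.96 -0.07]
 [ 1.42 -0.96  0.01]
 [ 1.34 -0.96  0.09]
 [ 1.25 -0.95  0.17]
 [ 1.17 -0.93  0.25]
 [ 1.09 -0.91  0.33]
 [ 1.   -0.88  0.4 ]
 [ 0.92 -0.84  0.48]
 [ 0.84 -0.8   0.54]
 [ 0.75 -0.75  0.61]
 [ 0.67 -0.7   0.67]
 [ 0.58 -0.64  0.72]
 [ 0.5  -0.57  0.77]
 [ 0.42 -0.51  0.82]
 [ 0.33 -0.44  0.86]
 [ 0.25 -0.36  0.89]
 [ 0.17 -0.29  0.92]
 [ 0.08 -0.21  0.94]
 [ 0.   -0.13  0.96]]
```

```bash
python3 -m creep '[{"slide":[-1.3,0,-0.3],"angular":[0,0,0],"claw":-1},{"slide":[-1.3,0,-0.3],"angular":[0,0,0],"claw":-1},{"slide":[-1.1,0,-0.1],"angular":[0,0,0],"claw":-1},{"slide":[-0.95,0,-0.15],"angular":[0,0,0],"claw":-1},{"slide":[-0.96,0,-0.07],"angular":[0,0,0],"claw":-1},{"slide":[-0.96,0,0],"angular":[0,0,0],"claw":-1},{"slide":[-0.96,0,0.09],"angular":[0,0,0],"claw":-1},{"slide":[-0.95,0,0.17],"angular":[0,0,0],"claw":-1}]'
python3 -c "
from h import *
s,m=st();print(oven(s['tcp_pos']))"
```

```text
t: 11.73
tcp_pos: [0.5499, 0.2536, 0.245]
tool_rot: [0.762, 0.648, 0.004, 0.0]
force: [-0.2, 5.1, 6.6]
finger_gap: -0.005
gripper_force: 3.2
t 11.73 tcp [0.5499 0.2536 0.245 ] yaw 1.409 z [ 0.007  0.006 -1.   ] F [-0.2  5.1  6.6] gap -0.005 gf 3.2
[0.00328788 0.06612201 0.24500363]
```

```bash
python3 -m creep '[{"slide":[-0.93,0,0.25],"angular":[0,0,0],"claw":-1},{"slide":[-0.91,0,0.33],"angular":[0,0,0],"claw":-1},{"slide":[-0.88,0,0.4],"angular":[0,0,0],"claw":-1},{"slide":[-0.84,0,0.48],"angular":[0,0,0],"claw":-1},{"slide":[-0.8,0,0.54],"angular":[0,0,0],"claw":-1},{"slide":[-0.75,0,0.61],"angular":[0,0,0],"claw":-1},{"slide":[-0.7,0,0.67],"angular":[0,0,0],"claw":-1}]'
python3 -c "
from h import *
s,m=st();print(oven(s['tcp_pos']))"
```

```text
t: 12.32
tcp_pos: [0.541, 0.1943, 0.212]
tool_rot: [0.762, 0.648, 0.003, 0.002]
force: [-0.4, 0.5, 7.3]
finger_gap: 0.0
gripper_force: 2.8
t 12.32 tcp [0.541  0.1943 0.212 ] yaw 1.4092 z [ 0.007  0.001 -1.   ] F [-0.4  0.5  7.3] gap 0.0 gf 2.8
[0.00417038 0.00615759 0.21197012]
```

```bash
python3 -m creep '[{"slide":[-0.64,0,0.72],"angular":[0,0,0],"claw":-1},{"slide":[-0.57,0,0.77],"angular":[0,0,0],"claw":-1},{"slide":[-0.51,0,0.82],"angular":[0,0,0],"claw":-1},{"slide":[-0.44,0,0.86],"angular":[0,0,0],"claw":-1},{"slide":[-0.36,0,0.9],"angular":[0,0,0],"claw":-1},{"slide":[-0.29,0,0.9],"angular":[0,0,0],"claw":-1},{"slide":[-0.2,0,0.9],"angular":[0,0,0],"claw":-1},{"slide":[-0.1,0,0.6],"angular":[0,0,0],"claw":-1},{"slide":[0,0,0],"angular":[0,0,0],"claw":-1}]'
python3 -c "
from h import *
s,m=st();print(oven(s['tcp_pos']))"
```

```text
t: 13.07
tcp_pos: [0.535, 0.163, 0.1447]
tool_rot: [0.762, 0.648, 0.001, 0.001]
force: [-0.3, 0.6, -0.4]
finger_gap: 0.001
gripper_force: 0.1
t 13.07 tcp [0.535  0.163  0.1447] yaw 1.4087 z [ 0.002 -0.001 -1.   ] F [-0.3  0.6 -0.4] gap 0.001 gf 0.1
[ 0.00335207 -0.02571238  0.14471685]
```

```bash
python3 -m creep '[{"slide":[0,0,0.4],"angular":[0,0,0],"claw":-1},{"slide":[0,0,0.4],"angular":[0,0,0],"claw":-1},{"slide":[0,0,0],"angular":[0,0,0],"claw":-1}]'
python3 -m creep '[{"slide":[0,0,0.2],"angular":[0,0,0],"claw":-1},{"slide":[0,0,0],"angular":[0,0,0],"claw":-1}]'
```

```text
t: 13.32
tcp_pos: [0.5347, 0.1641, 0.1362]
tool_rot: [0.762, 0.648, 0.0, 0.001]
force: [0.3, -1.4, 2.5]
finger_gap: -0.002
gripper_force: 0.9
t: 13.48
tcp_pos: [0.5347, 0.1642, 0.1355]
tool_rot: [0.761, 0.648, 0.0, 0.001]
force: [-2.1, -4.2, 11.8]
finger_gap: -0.001
gripper_force: 5.8
```

```bash
python3 -m creep '[{"slide":[0,0,0.2],"angular":[0,0,0],"claw":-1},{"slide":[0,0,0.1],"angular":[0,0,0],"claw":-1},{"slide":[0,0,0],"angular":[0,0,0],"claw":-1},{"slide":[0,0,0],"angular":[0,0,0],"claw":-1},{"slide":[0,0,0],"angular":[0,0,0],"claw":-1}]'
```

```text
t: 13.9
tcp_pos: [0.5348, 0.1643, 0.1354]
tool_rot: [0.761, 0.648, 0.001, 0.001]
force: [-5.3, -4.9, 29.4]
finger_gap: -0.001
gripper_force: 14.4
```

```bash
python3 -m creep '[{"slide":[0,0,0.05],"angular":[0,0,0],"claw":-1},{"slide":[0,0,0],"angular":[0,0,0],"claw":-1},{"slide":[0,0,0],"angular":[0,0,0],"claw":-1},{"slide":[0,0,0],"angular":[0,0,0],"claw":-1},{"slide":[0,0,0],"angular":[0,0,0],"claw":-1},{"slide":[0,0,0],"angular":[0,0,0],"claw":-1}]'
python3 -m creep '[{"slide":[0,0,-0.5],"angular":[0,0,0],"claw":-1},{"slide":[0,0,-2],"angular":[0,0,0],"claw":-1},{"slide":[0,0,-3],"angular":[0,0,0],"claw":-1},{"slide":[0,0,-3],"angular":[0,0,0],"claw":-1},{"slide":[0,0,-3],"angular":[0,0,0],"claw":-1},{"slide":[0,0,-3],"angular":[0,0,0],"claw":-1},{"slide":[0,0,-2],"angular":[0,0,0],"claw":-1},{"slide":[0,0,0],"angular":[0,0,0],"claw":-1}]'
python3 - <<'E'
from h import *
st()
t=viewer.snapshot("top"); s=viewer.snapshot("side")
cv2.imwrite("pics/top6.png",t);cv2.imwrite("pics/side6.png",s)
# crops: top px x0=215,y0=125, side x0=170,y0=130 ; scale 5
cv2.imwrite("pics/c6.png",np.hstack([cv2.resize(t[125:215,215:295],None,fx=5,fy=5,interpolation=2),cv2.resize(s[140:230,200:280],None,fx=5,fy=5,interpolation=2)]))
print("side dial ctr",proj("side",W(0,-.17,.125)),"top",proj("top",W(0,-.17,.125)))
E
```

```text
t: 14.4
tcp_pos: [0.5348, 0.1642, 0.1354]
tool_rot: [0.761, 0.648, 0.001, 0.001]
force: [-7.5, -4.9, 31.4]
finger_gap: -0.003
gripper_force: 15.8
t: 15.07
tcp_pos: [0.5363, 0.1658, 0.3001]
tool_rot: [0.761, 0.648, 0.004, 0.002]
force: [1.7, 0.2, 0.0]
finger_gap: -0.002
gripper_force: 0.0
t 15.07 tcp [0.5363 0.1658 0.3001] yaw 1.4105 z [ 0.009  0.003 -1.   ] F [1.7 0.2 0. ] gap -0.002 gf 0.0
side dial ctr [231.47498028 183.86715362] top [251.79097212 170.40221241]
```

View pics/c6.png

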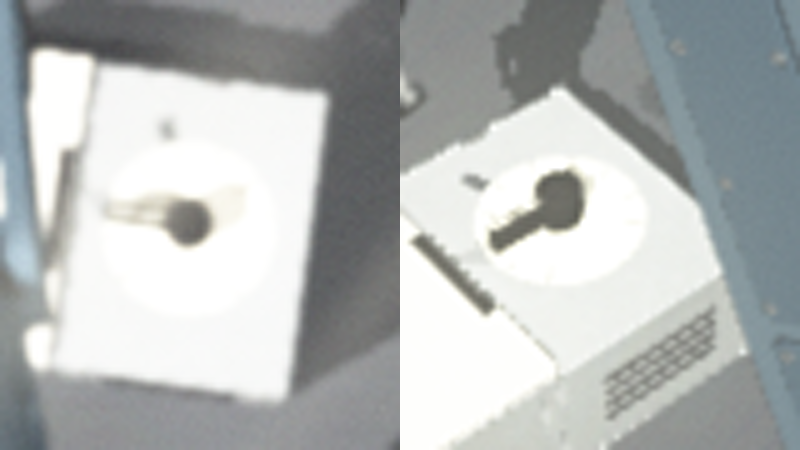

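The lid is shut. The tab is at top crop (167,128) and side crop (475,181). The pointer tip is at side crop (495,240). Measuring by masks.

```bash
cat > d.py <<'E'
from h import *
def dark(n,im,c,rad,thr):
    g=im.max(2).astype(float); yy,xx=np.mgrid[:384,:512]; m=np.hypot(xx-c[0],yy-c[1])<rad
    bg=np.median(g[m]); w=np.where(m,np.clip(bg-25-g,0,None),0); return (w*xx).sum()/w.sum(),(w*yy).sum()/w.sum()
def dirs(side,z=.125,ctr=None):
    pass
E
python3 - <<'E'
from d import *
t=cv2.imread("pics/top6.png");s=cv2.imread("pics/side6.png")
a=dark("top",t,(215+167/5,125+128/5),5,0); b=dark("side",s,(200+75/5,140+181/5),5,0)
for n,p in(("top",a),("side",b)):
    q=oven(plane(n,*p,.128)); v=q[:2]-[0,-.17]; print(n,p,"rel",v.round(4),np.hypot(*v),"mark val",3*np.pi/4-np.arctan2(v[1],v[0]))
# white scale centre in both
for n,im,c in(("top",t,(252,170)),("side",s,(231,184))):
    g=im.min(2); m=(g>248).astype(np.uint8); k,l,st_,ce=cv2.connectedComponentsWithStats(m)
    for i in range(1,k):
        if st_[i,4]>150: print(n,st_[i],ce[i])
print(im[150:216:4,231].tolist())
# pointer tip corner points in side at z=.159
for p in((487,236),(497,252),(495,240)):
    q=oven(plane("side",200+(p[0]-400)/5,140+p[1]/5,.155)); v=q[:2]-[0,-.17]; print("tip",v.round(4),3*np.pi/4-np.arctan2(v[1],v[0]))
E
```

```text
top (np.float64(247.9922480620155), np.float64(150.67441860465115)) rel [0.076  0.0256] 0.08016008737207707 mark val 2.031556924644536
side (np.float64(214.65085388994308), np.float64(175.9449715370019)) rel [0.0753 0.0263] 0.07972237186116156 mark val 2.020514407287483
top [ 81  90  15  14 160] [88.225   96.54375]
top [222 136  10  30 183] [225.94535519 146.6284153 ]
top [ 231  152   45   48 1086] [254.48158379 173.24585635]
top [404 222  17  55 492] [412.06300813 248.54471545]
side [358 139  47  24 326] [381.72392638 150.37730061]
side [218 172  31  25 349] [236.37249284 186.65616046]
side [ 162  177   69   58 1944] [195.32355967 205.96965021]
side [ 28 226  19  20 254] [ 37.28346457 234.68503937]
side [100 321  29  15 200] [113.68 327.87]
side [321 342  19  42 251] [329.56175299 362.84462151]
[[103, 105, 103], [104, 108, 106], [240, 245, 242], [235, 239, 236], [237, 241, 239], [239, 243, 241], [143, 159, 159], [102, 108, 109], [102, 109, 109], [189, 212, 213], [255, 255, 255], [255, 255, 255], [239, 243, 241], [239, 243, 241], [237, 242, 241], [238, 242, 240], [223, 231, 231]]
tip [-0.0018  0.0668] 0.7583414897728811
tip [-0.0198  0.0708] 0.5130160428694801
tip [-0.009   0.0647] 0.6467205473001549
```

Run:
```python
from h import *
q=oven(plane("top",215+103/5,125+210/5,.157)); v=q[:2]-[0,-.17]; print("tip top",v.round(4),3*np.pi/4-np.arctan2(v[1],v[0]))
a=3*np.pi/4-.64; p=W(.048*np.cos(a),-.17+.048*np.sin(a),.23); print(p); to(p,a+YAW)
```

```text
tip top [-0.0003  0.0633] 0.7798994950169134
[0.50915739 0.06914593 0.23      ]
t 15.17 tcp [0.5338 0.1652 0.2956] yaw 1.4103 z [ 0.     0.001 -1.   ] F [-0.6  0.9 -0.1] gap 0.002 gf 0.0
slide cm [-9.88 -0.9   6.55]
turn z -0.143
```

```bash
python3 -m creep '[{"slide":[-1.5,-0.1,0],"angular":[0,0,0],"claw":0},{"slide":[-2.5,-0.2,0.5],"angular":[0,0,0],"claw":0},{"slide":[-2.5,-0.2,1.5],"angular":[0,0,0],"claw":0},{"slide":[-2.5,-0.1,2],"angular":[0,0,0],"claw":0},{"slide":[-0.88,0,2],"angular":[0,0,0],"claw":0},{"slide":[0,0,0.55],"angular":[0,0,-0.083],"claw":0},{"slide":[0,0,0],"angular":[0,0,0],"claw":0}]' 20
python3 - <<'E'
from h import *
a=3*np.pi/4-.70; p=W(.048*np.cos(a),-.17+.048*np.sin(a),.133); to(p,a+YAW)
s=viewer.snapshot("side"); cv2.imwrite("pics/side7.png",s)
cv2.imwrite("pics/c7.png",cv2.resize(s[110:220,180:290],None,fx=5,fy=5,interpolation=2))
E
```

```text
t: 15.75
tcp_pos: [0.5092, 0.0677, 0.226]
tool_rot: [0.734, 0.679, -0.003, -0.004]
force: [0.1, -0.2, 0.3]
finger_gap: 0.499
gripper_force: 0.0
t 15.75 tcp [0.5092 0.0677 0.226 ] yaw 1.4925 z [-0.009  0.002 -1.   ] F [ 0.1 -0.2  0.3] gap 0.499 gf 0.0
slide cm [0.14 0.36 9.3 ]
turn z -0.001
```

View pics/c7.png

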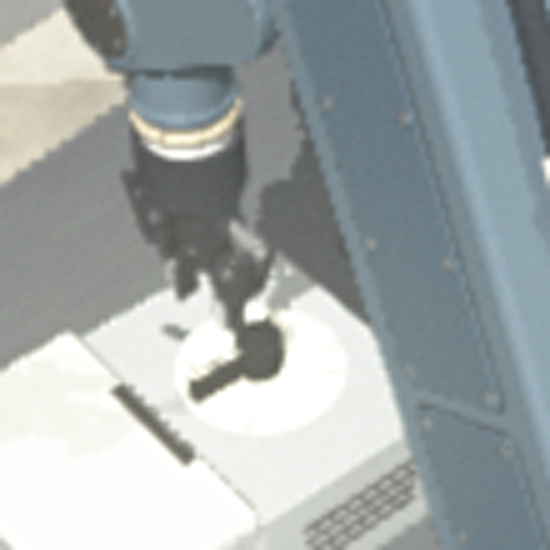

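The side crop shows the gripper half open above the pointer, with its tip at crop (195,385) and the tab at (178,330). Descending astride the pointer.

```bash
python3 -m creep '[{"slide":[0.1,0.3,1],"angular":[0,0,0],"claw":0},{"slide":[0,0,2],"angular":[0,0,0],"claw":0},{"slide":[0,0,2],"angular":[0,0,0],"claw":0},{"slide":[0,0,1],"angular":[0,0,0],"claw":0},{"slide":[0,0,0.6],"angular":[0,0,0],"claw":0},{"slide":[0,0,0.5],"angular":[0,0,0],"claw":0}]'
python3 -m creep '[{"slide":[0,0,0.5],"angular":[0,0,0],"claw":0},{"slide":[0,0,0.5],"angular":[0,0,0],"claw":0},{"slide":[0,0,0.5],"angular":[0,0,0],"claw":0},{"slide":[0,0,0.5],"angular":[0,0,0],"claw":0},{"slide":[0,0,0],"angular":[0,0,0],"claw":0}]'
```

```text
t: 16.3
tcp_pos: [0.5156, 0.0691, 0.1583]
tool_rot: [0.734, 0.679, -0.0, -0.0]
force: [-0.0, 0.4, 0.1]
finger_gap: 0.501
gripper_force: 0.0
t: 16.72
tcp_pos: [0.5151, 0.0687, 0.1382]
tool_rot: [0.734, 0.679, -0.0, -0.0]
force: [-1.0, -0.0, 0.2]
finger_gap: 0.499
gripper_force: 0.0
```

```bash
python3 -m creep '[{"slide":[0,0,0],"angular":[0,0,0],"claw":-0.3},{"slide":[0,0,0],"angular":[0,0,0],"claw":-0.5},{"slide":[0,0,0],"angular":[0,0,0],"claw":-0.6},{"slide":[0,0,0],"angular":[0,0,0],"claw":-0.6}]' 20
python3 -c "
from h import *
s,m=st();q=oven(s['tcp_pos']);v=q[:2]-[0,-.17];print(q,np.hypot(*v),3*np.pi/4-np.arctan2(v[1],v[0]))"
```

```text
t: 17.05
tcp_pos: [0.5164, 0.0687, 0.1393]
tool_rot: [0.734, 0.679, 0.001, 0.001]
force: [0.3, 0.7, 0.0]
finger_gap: 0.196
gripper_force: 0.6
t 17.05 tcp [0.5164 0.0687 0.1393] yaw 1.4927 z [ 0.002 -0.    -1.   ] F [0.3 0.7 0. ] gap 0.196 gf 0.6
[ 0.00023078 -0.12180419  0.13934121] 0.048196364342060455 0.7901866097587662
```

```bash
python3 -m creep '[{"slide":[0,0,0.3],"angular":[0,0,0],"claw":-1},{"slide":[0,0,0],"angular":[0,0,0],"claw":-1},{"slide":[0,0,0],"angular":[0,0,0],"claw":-1}]' 20
python3 -c "
from h import *
s,m=st();q=oven(s['tcp_pos']);v=q[:2]-[0,-.17];print(q,s['ft_torque'],np.hypot(*v),3*np.pi/4-np.arctan2(v[1],v[0]))
o=W(0,-.17,.125)[:2]; d=s['tcp_pos'][:2]-o; yaw=np.arctan2(m[1,0],m[0,0])
# target: rotate TCP about dial axis from current to value 2.026; slides in tool frame, 12 rows
for val0 in (np.pi*.75-np.arctan2(v[1],v[0]),):
    tot=2.026-val0; n=12; st_=tot/n; print('total',tot,'step',st_)
    Rz=lambda a:np.array([[np.cos(a),-np.sin(a)],[np.sin(a),np.cos(a)]])
    w=Rz(-st_)@d-d; print('first slide cm',(m[:2,:2].T@w*100).round(3))
"
```

```text
t: 17.3
tcp_pos: [0.5157, 0.0689, 0.138]
tool_rot: [0.735, 0.678, 0.001, 0.0]
force: [-3.6, 0.8, 14.5]
finger_gap: 0.165
gripper_force: 19.0
t 17.3 tcp [0.5157 0.0689 0.138 ] yaw 1.4914 z [ 0.001  0.001 -1.   ] F [-3.6  0.8 14.5] gap 0.165 gf 19.0
[-0.00045434 -0.12164075  0.13804644] [ 0.16513366  0.50965215 -0.30619619] 0.04836138189252515 0.7760033551390697
total 1.24999664486093 step 0.10416638707174418
first slide cm [-0.063  0.5  ]
```

```bash
python3 -m creep '[{"slide":[0,0,-0.3],"angular":[0,0,0],"claw":-0.6},{"slide":[0,0,0],"angular":[0,0,0.06],"claw":-0.6},{"slide":[0,0,0],"angular":[0,0,0],"claw":-0.6},{"slide":[-0.03,0.5,0],"angular":[0,0,0.104],"claw":-0.6},{"slide":[-0.03,0.5,0],"angular":[0,0,0.104],"claw":-0.6},{"slide":[-0.03,0.5,0],"angular":[0,0,0.104],"claw":-0.6}]' 20
python3 -c "
from h import *
s,m=st();q=oven(s['tcp_pos']);v=q[:2]-[0,-.17];print(q,s['ft_torque'],np.hypot(*v),3*np.pi/4-np.arctan2(v[1],v[0]),'yawval',3*np.pi/4-np.arctan2(m[1,0],m[0,0])+YAW)
"
```

```text
t: 17.8
tcp_pos: [0.5284, 0.0648, 0.1386]
tool_rot: [0.848, 0.53, -0.001, -0.001]
force: [-2.0, 1.1, 1.6]
finger_gap: 0.2
gripper_force: 1.2
t 17.8 tcp [0.5284 0.0648 0.1386] yaw 1.1172 z [-0.004  0.001 -1.   ] F [-2.   1.1  1.6] gap 0.2 gf 1.2
[ 0.012707   -0.12365337  0.13856397] [ 0.26754737  0.2809185  -0.02656661] 0.04805702539064257 1.0529955353896696 yawval 1.075977219570563
```

```bash
python3 -m creep '[{"slide":[-0.03,0.5,0],"angular":[0,0,0.104],"claw":-0.6},{"slide":[-0.03,0.5,0],"angular":[0,0,0.104],"claw":-0.6},{"slide":[-0.03,0.5,0],"angular":[0,0,0.104],"claw":-0.6},{"slide":[-0.03,0.5,0],"angular":[0,0,0.104],"claw":-0.6},{"slide":[-0.03,0.5,0],"angular":[0,0,0.104],"claw":-0.6},{"slide":[-0.03,0.5,0],"angular":[0,0,0.104],"claw":-0.6},{"slide":[-0.03,0.5,0],"angular":[0,0,0.104],"claw":-0.6},{"slide":[-0.03,0.5,0],"angular":[0,0,0.104],"claw":-0.6},{"slide":[0,0,0],"angular":[0,0,0],"claw":-0.6}]' 20
python3 -c "
from h import *
s,m=st();q=oven(s['tcp_pos']);v=q[:2]-[0,-.17];print(q,s['ft_torque'],np.hypot(*v),3*np.pi/4-np.arctan2(v[1],v[0]),'yawval',3*np.pi/4-np.arctan2(m[1,0],m[0,0])+YAW)
"
```

```text
t: 18.55
tcp_pos: [0.5551, 0.0341, 0.1386]
tool_rot: [0.99, 0.143, 0.0, -0.0]
force: [0.2, -0.1, 0.1]
finger_gap: 0.201
gripper_force: 0.0
t 18.55 tcp [0.5551 0.0341 0.1386] yaw 0.2878 z [ 0.  0. -1.] F [ 0.2 -0.1  0.1] gap 0.201 gf 0.0
[ 0.04408965 -0.14958452  0.13862514] [ 0.00489564 -0.00439746  0.01480653] 0.04858692766220665 1.922545615672216 yawval 1.9054022968258122
```

```bash
python3 -m creep '[{"slide":[-0.02,0.25,0],"angular":[0,0,0.06],"claw":-0.6},{"slide":[-0.02,0.25,0],"angular":[0,0,0.06],"claw":-0.6},{"slide":[0,0,0],"angular":[0,0,0],"claw":-1},{"slide":[0,0,0],"angular":[0,0,0],"claw":-1},{"slide":[0,0,0],"angular":[0,0,0],"claw":-1}]' 20
python3 -c "
from h import *
s,m=st();q=oven(s['tcp_pos']);v=q[:2]-[0,-.17];print(q,s['ft_torque'],np.hypot(*v),3*np.pi/4-np.arctan2(v[1],v[0]),'yawval',3*np.pi/4-np.arctan2(m[1,0],m[0,0])+YAW)
"
```

```text
t: 18.97
tcp_pos: [0.5558, 0.0292, 0.1388]
tool_rot: [0.996, 0.086, 0.0, 0.0]
force: [1.7, -1.4, -0.8]
finger_gap: 0.163
gripper_force: 19.7
t 18.97 tcp [0.5558 0.0292 0.1388] yaw 0.1722 z [ 0.    -0.001 -1.   ] F [ 1.7 -1.4 -0.8] gap 0.163 gf 19.7
[ 0.04560383 -0.15436254  0.13879879] [-0.11388626 -0.17924174  0.19071768] 0.04821036489263097 2.025860581183747 yawval 2.020956085646183
```

```bash
python3 -m creep '[{"slide":[0,0,0],"angular":[0,0,0],"claw":-0.6},{"slide":[0,0,0],"angular":[0,0,0],"claw":-0.2},{"slide":[0,0,0],"angular":[0,0,0],"claw":-0.2},{"slide":[0,0,-1],"angular":[0,0,0],"claw":-0.2},{"slide":[0,0,-2],"angular":[0,0,0],"claw":-0.2},{"slide":[0,0,-3],"angular":[0,0,0],"claw":-0.2},{"slide":[0,0,-3],"angular":[0,0,0],"claw":-0.2},{"slide":[0,0,-3],"angular":[0,0,0],"claw":-0.2},{"slide":[0,0,-3],"angular":[0,0,0],"claw":-0.2}]' 20
python3 -m creep '[{"slide":[1,-2.8,0],"angular":[0,0,0],"claw":-0.2},{"slide":[1,-2.8,0],"angular":[0,0,0],"claw":-0.2},{"slide":[1,-2.8,0],"angular":[0,0,0],"claw":-0.2},{"slide":[1,-2.8,0],"angular":[0,0,0],"claw":-0.2},{"slide":[0.8,-2.8,0],"angular":[0,0,0],"claw":-0.2},{"slide":[0.8,-2.8,0],"angular":[0,0,0],"claw":-0.2},{"slide":[0,0,0],"angular":[0,0,0],"claw":-0.2}]' 20
python3 - <<'E'
from d import *
st()
t=viewer.snapshot("top"); s=viewer.snapshot("side")
cv2.imwrite("pics/top8.png",t);cv2.imwrite("pics/side8.png",s)
cv2.imwrite("pics/c8.png",np.hstack([cv2.resize(t[125:215,215:295],None,fx=5,fy=5,interpolation=2),cv2.resize(s[140:230,200:280],None,fx=5,fy=5,interpolation=2)]))
for n,im,c in(("top",t,(248.4,150.6)),("side",s,(215,176))):
    p=dark(n,im,c,5,0);q=oven(plane(n,*p,.128)); v=q[:2]-[0,-.17]; print(n,p,np.hypot(*v),"mark val",3*np.pi/4-np.arctan2(v[1],v[0]))
    for k in(.02,.066): print(" ideal pointer px at r",k,proj(n,W(k*np.cos(.33),-.17+k*np.sin(.33),.159)))
E
```

```text
t: 19.72
tcp_pos: [0.5552, 0.0296, 0.2912]
tool_rot: [0.996, 0.084, 0.0, 0.0]
force: [0.5, -0.5, 0.8]
finger_gap: 0.398
gripper_force: 0.0
t: 20.3
tcp_pos: [0.5825, 0.2095, 0.2898]
tool_rot: [0.996, 0.087, 0.001, -0.002]
force: [0.6, -0.1, 0.7]
finger_gap: 0.401
gripper_force: 0.0
t 20.3 tcp [0.5825 0.2095 0.2898] yaw 0.1737 z [ 0.001  0.003 -1.   ] F [ 0.6 -0.1  0.7] gap 0.401 gf 0.0
top (np.float64(248.22222222222223), np.float64(151.64285714285714)) 0.07615047740140532 mark val 2.0337272697431232
 ideal pointer px at r 0.02 [250.78778703 163.99204617]
 ideal pointer px at r 0.066 [248.49879617 152.51342997]
side (np.float64(217.0969387755102), np.float64(175.3301749271137)) 0.07362080688029486 mark val 2.125819962357207
 ideal pointer px at r 0.02 [226.6868773  175.98718422]
 ideal pointer px at r 0.066 [216.90574849 171.66938755]
```

View pics/c8.png

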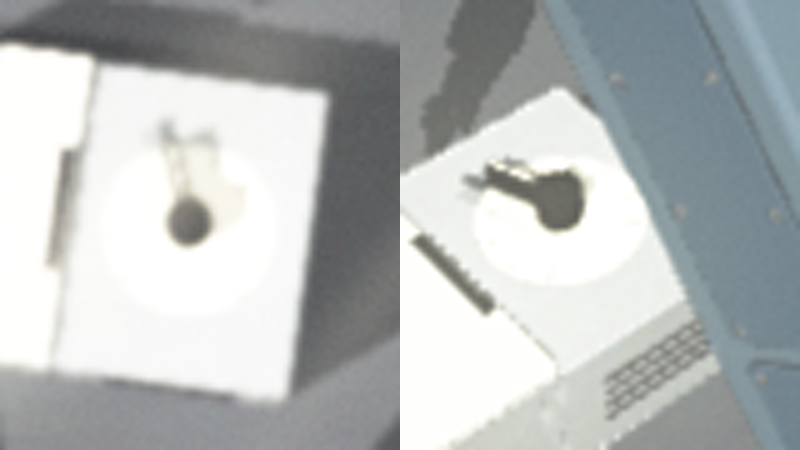

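Run:
```python
from h import *
np.set_printoptions(precision=0,suppress=True)
for n,x0,y0,dx in(("top",215,125,0),("side",200,140,400)):
  for val in(1.92,2.026,2.12):
    a=3*np.pi/4-val; e=np.array([np.cos(a),np.sin(a)]); f=np.array([-e[1],e[0]])
    print(n,val,*[((proj(n,np.r_[W(*(np.array([0,-.17])+r*e+w*f),0)[:2],z])-[x0,y0]+.5)*5+[dx,0]) for r,w,z in((.066,.007,.159),(.066,-.007,.159),(.02,-.007,.159),(.02,.007,.159),(.066,.007,.133),(.066,-.007,.133))])
t=cv2.imread("pics/top8.png")[142:172,236:266];s=cv2.imread("pics/side8.png")[165:190,208:238]
cv2.imwrite("pics/c9.png",np.hstack([cv2.resize(t,(390,390),interpolation=0),cv2.resize(s,(390,325),interpolation=0)[:, :] if 0 else cv2.copyMakeBorder(cv2.resize(s,(390,325),interpolation=0),0,65,0,0,0)]))
```

```text
top 1.92 [153. 145.] [170. 140.] [187. 195.] [170. 201.] [153. 152.] [170. 146.]
top 2.026 [161. 142.] [179. 138.] [190. 196.] [173. 199.] [162. 149.] [179. 145.]
top 2.12 [169. 140.] [187. 138.] [193. 196.] [175. 198.] [169. 147.] [187. 145.]
side 1.92 [478. 172.] [487. 161.] [539. 178.] [530. 190.] [481. 195.] [489. 184.]
side 2.026 [482. 166.] [492. 155.] [541. 177.] [531. 188.] [485. 189.] [495. 178.]
side 2.12 [486. 161.] [498. 151.] [543. 176.] [532. 186.] [489. 184.] [500. 174.]
```

View pics/c9.png

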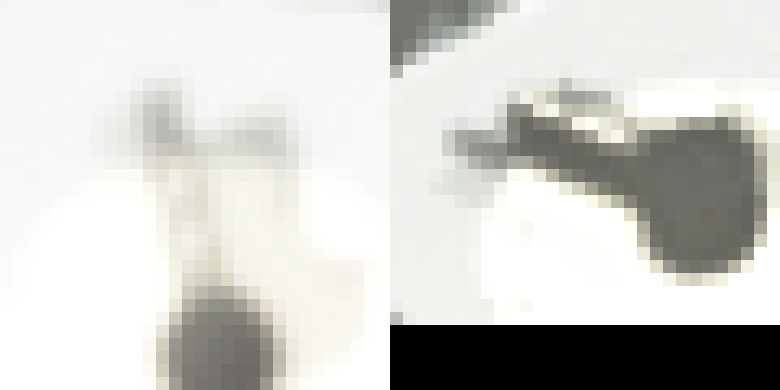

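The crops show the pointer just at the tab, possibly a few hundredths of a rad past it: tip centre about (250,153) in top, tab (248.5,151). I'll check systematic offsets with the hub before correcting.

Run:
```python
from h import *
np.set_printoptions(precision=2,suppress=True)
t=cv2.imread("pics/top8.png");s=cv2.imread("pics/side8.png")
g=t.max(2); m=(g<150).astype(np.uint8); k,l,S,C=cv2.connectedComponentsWithStats(m)
i=l[169,252]; print("hub top",S[i],C[i],"pred z.163",proj("top",W(0,-.17,.163)))
# scale disc: white fit in top/side by ellipse on threshold
for n,im,c in(("top",t,(252,170)),("side",s,(231,184))):
    g=im.min(2); m=((g>247)).astype(np.uint8); k,l,S,C=cv2.connectedComponentsWithStats(m)
    js=[j for j in range(1,k) if S[j,4]>100 and np.hypot(*(C[j]-c))<18]
    pts=np.vstack([np.argwhere(l==j)[:,::-1] for j in js]).astype(np.float32)
    h=cv2.convexHull(pts); e=cv2.fitEllipse(h); print(n,"scale ellipse",e,"pred",proj(n,W(0,-.17,.126)))
# grey profiles top
for y in range(152,164,2): print(y,t[y,243:259].mean(1).round().astype(int).tolist())
```

```text
hub top [249 165   8   9  48] [252.65 169.12] pred z.163 [251.79 168.83]
top scale ellipse ((251.75363159179688, 181.0819091796875), (44.86882019042969, 80.384765625), 13.381413459777832) pred [251.79 170.36]
side scale ellipse ((231.63735961914062, 183.9242706298828), (24.730587005615234, 33.84764099121094), 82.41001892089844) pred [231.46 183.69]
152 [240, 236, 231, 222, 198, 183, 185, 206, 224, 226, 219, 209, 203, 203, 213, 230]
154 [245, 242, 240, 236, 220, 212, 217, 215, 217, 226, 228, 229, 226, 223, 219, 226]
156 [253, 253, 253, 253, 245, 232, 237, 228, 220, 234, 241, 243, 242, 241, 235, 237]
158 [254, 255, 255, 255, 253, 241, 227, 225, 220, 231, 240, 243, 244, 241, 238, 241]
160 [255, 255, 255, 255, 253, 247, 234, 239, 232, 225, 236, 242, 243, 244, 243, 244]
162 [255, 255, 255, 255, 255, 253, 239, 227, 217, 211, 227, 239, 243, 243, 244, 243]
```

```bash
python3 -c "
from station import ticket
print(ticket.sign_off())"
```

```text
the job is handed in; nothing more can be done
None
```

The job is handed in, with no verdict returned: the carrier stands in the chamber, the lid is shut and was pressed home at about 30 N, and the dial pointer is on the tab to within about 0.05 rad by my measurements. I did not knowingly touch the tab, pipe stub or hammer, but took no final check on the last two.

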